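# Pull the filter plate of the idle incubator

### The job

One of the two tube incubators is in use, with a tall sample tube standing in its well; the other is idle, with only the low blanking plug there. Lift the flap of the idle one, draw its filter plate up out of the slot beneath and finish holding the plate still in the gripper, upright, over the middle of the steel tray, its lower edge at least 10 cm above the tray. Keep the unit in use shut, and do not disturb the tube, the plug or the other things on the bench.

Things in the scene. Friction and masses are not known exactly. Their poses are not given: they have to be found in the camera images.
- unit_left: tube incubator on the robot's left (+y), both alike: white box fixed to the bench, 190 long (x) x 140 wide (y) x 90 high. Origin under its centre, x to its rear (away from the robot), z up. Front part (x -88 to +10): open-topped bay, inside 98 x 126, floor 10 above the bench, roofed by the grey flap. Rear 70: solid deck, 90 high, with one tube well (lengths in mm).
- unit_left_well (a point): mouth of that unit's tube well, on its deck 90 above the bench, at x +60, y 0 of the unit; 18 in diameter, 50 deep; holds either the tall tube or the low plug at the start (lengths in mm).
- flap_left (a joint): angle of that unit's flap (rad): 0 shut and flat on the bay, grows as its front edge lifts and swings away from the robot, 1.57 upright, stop at 1.8. It has a stiff friction hinge and stays where it is left; lifting at the tab takes about 1 N.
- flap_left_tab (a point): middle of the flap's grip tab: a tongue in the flap's plane, 24 wide (unit's y), 10 thick, reaching 28 forward (-x) past the box's front wall; shut, its centre is 95.5 above the bench. This point is 130 from the hinge line, 15 in front of the wall; free space below and beside it (lengths in mm).
- flap_left_hinge (a point): middle of the flap's hinge line, at x +20, y 0, 90.5 above the bench; the line runs along the unit's y. The flap is a grey plate 108 x 132 x 6 (lengths in mm).
- plate_left: filter plate hidden under that flap, loose, upright: 80 wide (y) x 6 thick (x) x 50 high; on its top edge a central grip tongue 26 wide (y), 8 thick (x), 26 high. About 60 g. Origin: middle of its lower edge, z up. Stands 10 above the bench at x -45 of the unit, in guides 40 high with 2 play; lifts straight up. 50 free each side (y) of the tongue down to the plate's shoulders (lengths in mm).
- plate_left_grip (a point): middle of that plate's grip tongue, 63 above the plate's lower edge, 73 above the bench while in its slot (lengths in mm).
- unit_right: tube incubator on the robot's right (-y), both alike: white box fixed to the bench, 190 long (x) x 140 wide (y) x 90 high. Origin under its centre, x to its rear (away from the robot), z up. Front part (x -88 to +10): open-topped bay, inside 98 x 126, floor 10 above the bench, roofed by the grey flap. Rear 70: solid deck, 90 high, with one tube well (lengths in mm).
- unit_right_well (a point): mouth of that unit's tube well, on its deck 90 above the bench, at x +60, y 0 of the unit; 18 in diameter, 50 deep; holds either the tall tube or the low plug at the start (lengths in mm).
- flap_right (a joint): angle of that unit's flap (rad): 0 shut and flat on the bay, grows as its front edge lifts and swings away from the robot, 1.57 upright, stop at 1.8. It has a stiff friction hinge and stays where it is left; lifting at the tab takes about 1 N.
- flap_right_tab (a point): middle of the flap's grip tab: a tongue in the flap's plane, 24 wide (unit's y), 10 thick, reaching 28 forward (-x) past the box's front wall; shut, its centre is 95.5 above the bench. This point is 130 from the hinge line, 15 in front of the wall; free space below and beside it (lengths in mm).
- flap_right_hinge (a point): middle of the flap's hinge line, at x +20, y 0, 90.5 above the bench; the line runs along the unit's y. The flap is a grey plate 108 x 132 x 6 (lengths in mm).
- plate_right: filter plate hidden under that flap, loose, upright: 80 wide (y) x 6 thick (x) x 50 high; on its top edge a central grip tongue 26 wide (y), 8 thick (x), 26 high. About 60 g. Origin: middle of its lower edge, z up. Stands 10 above the bench at x -45 of the unit, in guides 40 high with 2 play; lifts straight up. 50 free each side (y) of the tongue down to the plate's shoulders (lengths in mm).
- plate_right_grip (a point): middle of that plate's grip tongue, 63 above the plate's lower edge, 73 above the bench while in its slot (lengths in mm).
- tube: the sample tube: capped plastic tube 16 in diameter, 102 high, cap 19; stands upright in the well of the unit in use, its grey cap about 50 above the deck. Origin at its lower end, z up (lengths in mm).
- plug: the blanking plug: grey stopper with a stem 16 in diameter x 46 in the well of the idle unit and a low round head 27 in diameter, 12 high, lying on the deck. Origin at its lower end, z up (lengths in mm).
- tray: shallow open steel tray fixed to the bench between the units, 140 x 110 x 18 high, wall 3. Origin under its centre (lengths in mm).
- spray: bystander: round bottle 60 in diameter, 170 high. Origin at its underside (lengths in mm).
- forceps: bystander: steel forceps lying flat, 120 long, 8 high. Origin at the middle of its underside (lengths in mm).
- label_roll: bystander: white paper label roll, 56 in diameter, 25 high. Origin at its underside (lengths in mm).
- jar: bystander: small jar 40 in diameter, 55 high. Origin at its underside (lengths in mm).
- dish: bystander: shallow clear dish 84 in diameter, 18 high. Origin at its underside (lengths in mm).

How it is judged:
By the outcome, as a careful person would: the job done as asked, in the order asked, and still so for the second after the job is handed in, while the arm keeps its last pose, push and grip.
It also fails if it takes over 54 s, if anything falls off the work surface, if the arm or the gripper's body presses on something with over 40 N, if the wrist force passes 120 N, or if a joint passes its speed limit or range.

### The arm

A 7-joint arm with a two-finger parallel gripper is mounted at the origin on the work surface. World frame = base frame: x ahead of the robot, y to its left, z up, the work surface at z = 0. Lengths are in mm, angles in rad, forces in N, time in s.
With the tool pointing down it reaches from about 425 to 875 mm from the base axis. Payload 4.7 kg.
Tool frame: the origin (TCP) lies on the front face of the gripper's body, between the roots of the fingers; the fingertips stand 70 mm ahead of it and the grasp point (between the pads) lies 51 mm ahead of it (manip.grip_depth is the distance from the TCP to the grasp point, in mm); z points along the fingers, y is the line along which they close (so a half turn about z gives the same grasp; the last joint's range is limited). The gripper opens to 87 mm and grips with 3 to 60 N. Pads are 19 mm wide; open, the fingers measure 117 mm over their backs; the gripper's body (75 mm by 190 mm) begins 51 mm behind the grasp point.
Start: joints at [1.348, 0.321, -0.07, 1.45, 0.023, 1.371, -0.057], TCP at [152.465, -631.88, 292.287] pointing down, gripper open.
Joint ranges: [-2.86, 2.86], [-0.3, 2.09], [-1.38, 1.24], [0.06, 2.45], [-1.56, 4.7], [0.09, 2.05], [-2.69, 2.69]. Speed limits (rad/s): [2.57, 2.57, 3.14, 3.14, 3.14, 3.14, 3.14].

### API

Orientations are given as a 3x3 rotation matrix whose columns are the frame's x, y, z axes.
In Python, from workcell import manip, get_image, camera_info, ticket gives the robot as it stands. The module is installed in compiled form; this text tells all that it offers.
- The arm moves only by the tool jog_arm, never from a script. Its argument "commands" is a list that holds one entry, the list of rows, each a list of 5 numbers: the closure, from 0 (fully open) to 1 (shut), then the shift along the tool's x, y, z in m, then the turn about the tool's z in degrees. A call has 1 to 20 rows; each row is the pose to reach, as a shift and turn from the pose commanded when the call began, along the tool's axes at that moment; what a row does not reach only later rows make up. A row lasts 1/12 s, in which the tool goes at most 41.7 mm and 7.16 degrees, less where a joint would pass 70% of its speed; a pose out of reach is approached as far as the arm can. A call with a gripper value outside its range is refused whole. The fingers move at their own pace and stop on an object; "force" is the grip in N (left out, the last holds). Time passes only in rows, so rows that repeat a pose let the fingers close. It gives the time, the measured TCP pose, the force, the opening and the grip force at its end, in the units of the state.
- manip.observe(): the state, without advancing time (a new reading comes with each control period).
- get_image(name): name is "scene" or "top" or "wrist"; returns the picture (420x560x3 uint8, red, green, blue); there is no depth.
- camera_info(name): a dict with "fov_y" (degrees; the focal length in pixels is half the picture's height over the tangent of half this angle, whatever the lens; pixels are square), "cx", "cy" (the principal point, pixels), "k1" (the pictures are not rectified: a ray, as slopes to the right and down, at radius r is drawn at 1 + k1 r^2 times it, then the intrinsics apply), "view" (4x4, takes a point from world to camera coordinates). Camera axes: x right, y up, looking along -z (the intrinsics and any distortion apply to the point x, -y, -z); pixel columns grow to the right and rows downward; lengths in mm; the calibration is good to about 2 mm. A picture is of the moment at which its call begins: read the wrist's pose just before it. camera_info takes no time and is no camera call; for the wrist camera it gives the pose at the moment of the call.
- ticket.job_done(): hands the job in; it is judged then, once.
The state is a dict: "time_s": time; "joint_pos": joint angles; "dq": joint speeds; "joint_torque": joint torques, N m; "eef_pos": TCP position; "eef_rot": TCP orientation; "force": force on the tool from outside, world axes, zero at the start; "ft_torque": the same for the moment, N m; "width": finger opening in mm; "grip_force": force on a finger pad.
Only numpy, scipy, OpenCV 4.12 (cv2) and the standard library are available. Lean on these libraries where they do the work, as an engineer would, in place of code of your own. Each camera call takes 0.05 s, during which the arm holds its last target. There are 200 camera calls.

## Working session

There is one attempt and no reset: what is moved stays moved. The work goes in short steps, Python scripts to look and compute and a tool call to move; the robot and the scene stay as the last step left them, time stands still between calls to the robot, and variables do not carry over. Pictures are saved under pics/ and viewed, at most 10 in all, crops included, and the job is handed in when it is done.

Besides the shell and the picture viewer there is one more tool, called after "Request:" by a JSON object that holds its "op" and its "data", one argument or row to a line. jog_arm: Moves the arm, as the interface text tells. Its arguments: {"type":"object","properties":{"commands":{"type":"array","items":{"type":"array","items":{"type":"array","items":{"type":"number"}}}},"force":{"type":"number"}},"required":["commands"]}

```bash
mkdir -p pics; cat > h.py <<'E'
import numpy as np, cv2
from workcell import manip, get_image, camera_info, ticket
def K(ci): 
    f=210/np.tan(np.radians(ci["fov_y"])/2); return f
def proj(ci,P):
    p=np.array(ci["view"])@np.append(P,1.); x,y=p[0]/-p[2],-p[1]/-p[2]; s=1+ci["k1"]*(x*x+y*y); f=K(ci)
    return np.array([ci["cx"]+f*x*s,ci["cy"]+f*y*s])
def ray(ci,uv):
    f=K(ci); d=np.array([(uv[0]-ci["cx"])/f,(uv[1]-ci["cy"])/f]); q=d.copy()
    for _ in range(30): q=d/(1+ci["k1"]*(q@q))
    V=np.array(ci["view"]); R=V[:3,:3]; return -R.T@V[:3,3], R.T@np.array([q[0],-q[1],-1.])
def atz(ci,uv,z):
    o,d=ray(ci,uv); return o+d*(z-o[2])/d[2]
E
python3 - <<'E'
from h import *
for n in("scene","top","wrist"):
    im=get_image(n); cv2.imwrite(f"pics/{n}0.png",im[:,:,::-1]); c=camera_info(n); print(n,c["fov_y"],c["cx"],c["cy"],c["k1"],np.round(c["view"],3).tolist())
s=manip.observe(); print(s["time_s"],s["eef_pos"],np.round(s["eef_rot"],3),s["width"],manip.grip_depth)
E
```

```text
scene 44.52495209754266 273.85186057768027 207.88707542062974 0.05707977644646297 [[0.491, 0.871, -0.014, -256.31], [-0.667, 0.387, 0.637, 329.624], [0.561, -0.304, 0.77, -1781.69], [0.0, 0.0, 0.0, 1.0]]
top 46.94154829928749 280.96261576884024 215.5342224971356 -0.14176136838738335 [[-0.011, -1.0, -0.011, 12.348], [0.985, -0.012, 0.172, -565.346], [-0.173, -0.009, 0.985, -1448.223], [0.0, 0.0, 0.0, 1.0]]
wrist 71.80582053927368 277.7190157453846 211.7051834760718 -0.053070580476108346 [[0.235, -0.972, -0.002, -649.652], [0.933, 0.226, -0.28, 34.891], [0.273, 0.064, 0.96, -390.639], [0.0, 0.0, 0.0, 1.0]]
0.15 [ 152.33127973 -631.56823789  291.38000826] [[ 0.972  0.235 -0.   ]
 [ 0.235 -0.972  0.001]
 [-0.    -0.002 -1.   ]] 86.72028760067941 51.0
```

View pics/top0.png

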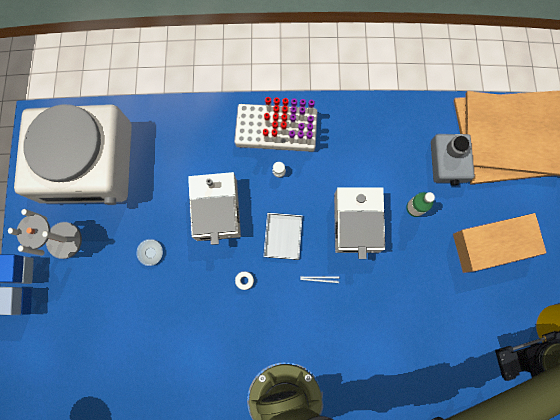

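View pics/scene0.png

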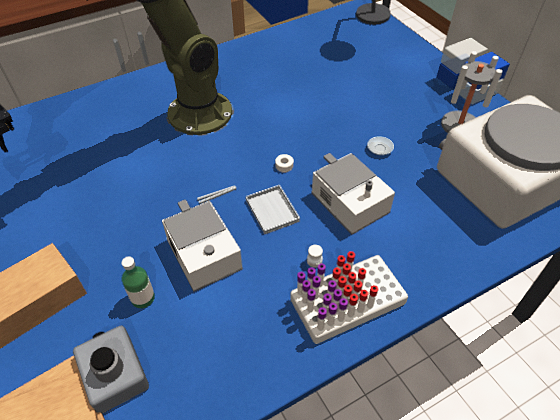

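The left unit (top image about 213,205) holds the tall tube at (209,183). The right unit (360,220) has the low plug at (361,199), so the right one is idle. The tray is at about (283,236). I'll enlarge that area to measure it.

```bash
python3 - <<'E'
import cv2
im=cv2.imread("pics/top0.png")[175:275,255:395]; cv2.imwrite("pics/crop0.png",cv2.resize(im,None,fx=5.7,fy=5.7,interpolation=cv2.INTER_CUBIC))
E
```

```text
(no output)
```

View pics/crop0.png

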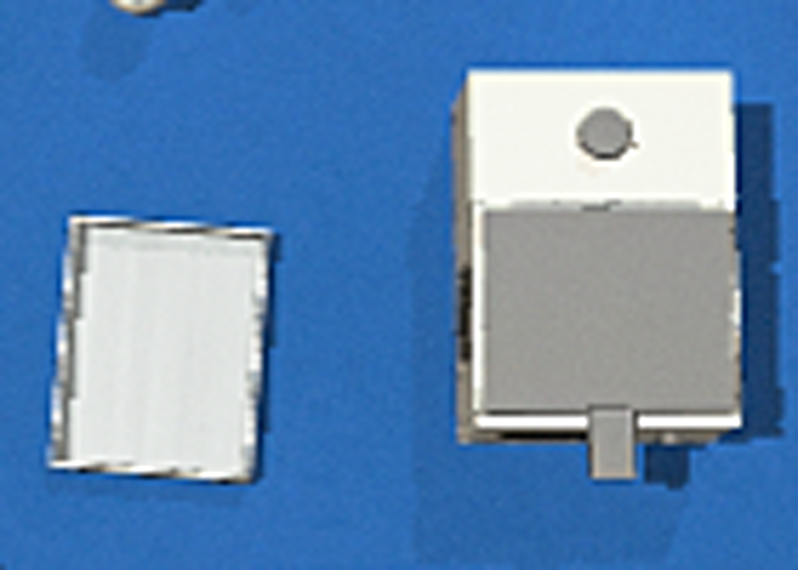

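The crop shows the right unit's deck rear corners at (468,70) and (733,71), the plug at (605,133) and the tab end at (612,478). The tray rim corners are (70,218), (273,230), (254,480) and (50,465).

```bash
python3 - <<'E'
from h import *
c=camera_info("top"); w=lambda u,v,z: atz(c,(255+(u+.5)/5.7-.5,175+(v+.5)/5.7-.5),z)
pts=dict(rl=(468,70,90),rr=(733,71,90),fr=(741,428,90),fl=(473,428,90),plug=(605,133,102),tabend=(612,478,98),tabroot=(612,408,100),t1=(70,218,18),t2=(273,230,18),t3=(254,480,18),t4=(50,465,18))
P={k:w(*v) for k,v in pts.items()}
for k,v in P.items(): print(k,v.round(1))
print("tray",sum(P[f't{i}'] for i in(1,2,3,4))/4, "unit",sum(P[k] for k in("rl","rr","fr","fl"))/4)
# fit pose: model points
from scipy.optimize import least_squares
M=dict(rl=(95,70),rr=(95,-70),fr=(-95,-70),fl=(-95,70),plug=(60,0),tabend=(-123,0))
f=lambda q: np.concatenate([np.array([q[0]+np.cos(q[2])*m[0]-np.sin(q[2])*m[1],q[1]+np.sin(q[2])*m[0]+np.cos(q[2])*m[1]])-P[k][:2] for k,m in M.items()])
r=least_squares(f,[650,-200,0]); print(r.x, f(r.x).round(1))
x,y,t=r.x
for n,d in(("tab",-110),("plate",-45),("hinge",20)): print(n,x+d*np.cos(t),y+d*np.sin(t))
E
```

```text
rl [ 644.8 -165.2   90. ]
rr [ 642.8 -307.9   90. ]
fr [ 450.8 -303.1   90. ]
fl [ 453. -162.   90.]
plug [ 607.  -235.4  102. ]
tabend [ 425.1 -232.8   98. ]
tabroot [ 461.3 -233.8  100. ]
t1 [580.2  50.6  18. ]
t2 [572. -62.  18.]
t3 [433.4 -49.1  18. ]
t4 [442.9  62.4  18. ]
tray [5.07090765e+02 4.48575000e-01 1.80000000e+01] unit [ 547.84383828 -234.58070564   90.        ]
[ 5.47740536e+02 -2.34614375e+02 -1.76504676e-02] [-0.8 -1.1 -1.3  1.6  0.7  0.2  1.  -0.9  0.7 -0.2 -0.3  0.4]
tab 437.7576705933391 -232.6729242501399
plate 502.74754583850347 -233.82014507368726
hinge 567.7374210836678 -234.96736589723463
```

The right unit is at about (548,-235) with a yaw of -1°, and the fit residuals are under 2 mm. The wrist camera sits on the tool's +x side. I'll approach with the tool turned half round so the camera stays clear of the raised flap.

Request:
{"op": "jog_arm", "data": {
  "commands": [
    [[0.3,0.368,-0.322,0.051,-130],[0.3,0.368,-0.322,0.051,-130],[0.3,0.368,-0.322,0.051,-130],[0.3,0.368,-0.322,0.051,-130],[0.3,0.368,-0.322,0.051,-130],[0.3,0.368,-0.322,0.051,-130],[0.3,0.368,-0.322,0.051,-130],[0.3,0.368,-0.322,0.051,-130],[0.3,0.368,-0.322,0.051,-130],[0.3,0.368,-0.322,0.051,-130],[0.3,0.368,-0.322,0.051,-130],[0.3,0.368,-0.322,0.051,-130],[0.3,0.368,-0.322,0.051,-130],[0.3,0.368,-0.322,0.051,-130],[0.3,0.368,-0.322,0.051,-130],[0.3,0.368,-0.322,0.051,-130],[0.3,0.368,-0.322,0.051,-130],[0.3,0.368,-0.322,0.051,-130],[0.3,0.368,-0.322,0.051,-130],[0.3,0.368,-0.322,0.051,-130]]
  ],
  "force": 12
}}

```text
time_s: 1.82
eef_pos: [434.5, -232.5, 241.1]
eef_rot: [[-0.803, 0.596, -0.0], [0.596, 0.803, 0.0], [0.0, -0.0, -1.0]]
force: [-0.2, 0.3, -0.6]
width: 61.2
grip_force: 0.0
```

Request:
{"op": "jog_arm", "data": {
  "commands": [
    [[0.3,0,0,0,-35.6],[0.3,0,0,0,-35.6],[0.3,0,0,0,-35.6],[0.3,0,0,0,-35.6],[0.3,0,0,0,-35.6],[0.3,0,0,0,-35.6],[0.3,0,0,0,-35.6],[0.3,0,0,0,-35.6]]
  ]
}}

```text
time_s: 2.48
eef_pos: [434.6, -232.5, 241.2]
eef_rot: [[-1.0, 0.019, -0.0], [0.019, 1.0, -0.0], [0.0, -0.0, -1.0]]
force: [-0.5, 0.3, -0.1]
width: 60.6
grip_force: 0.0
```

```bash
python3 - <<'E'
from h import *
s=manip.observe(); c=camera_info("wrist"); im=get_image("wrist"); cv2.imwrite("pics/w1.png",im[:,:,::-1])
print(s["time_s"],s["eef_pos"],np.round(s["eef_rot"],3).tolist(),s["joint_pos"])
for p in [(438,-233,95.5),(425,-233,100.5),(461,-234,100.5),(433,-233,90)]: print(p,proj(c,p))
E
```

```text
2.4833 [ 434.59997924 -232.51532574  241.20882556] [[-1.0, 0.019, -0.0], [0.019, 1.0, -0.0], [0.0, -0.0, -1.0]] [ 0.99484286  0.04681287 -0.56793493  1.88223221  0.02689796  1.22007625
  1.97012727]
(438, -233, 95.5) [278.03585407 224.62662285]
(425, -233, 100.5) [277.75754507 211.81793061]
(461, -234, 100.5) [277.38712702 251.50230925]
(433, -233, 90) [277.91962759 217.21074847]
```

View pics/w1.png

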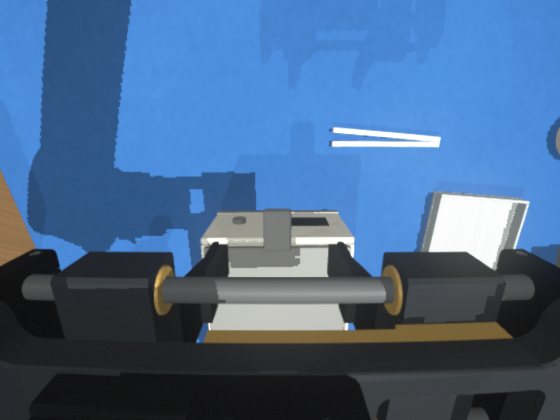

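The wrist view shows the tab at columns 264–291 with its end at row 209. I predicted (277.7, 212), so the position agrees to about 2 mm. Next I descend and grip the tab.

Request:
{"op": "jog_arm", "data": {
  "commands": [
    [[0.3,0,0,0.03,0],[0.3,0,0,0.06,0],[0.3,0,0,0.085,0],[0.3,0,0,0.095,0],[0.3,0,0,0.095,0],[1,0,0,0.095,0],[1,0,0,0.095,0],[1,0,0,0.095,0],[1,0,0,0.095,0],[1,0,0,0.095,0],[1,0,0,0.095,0],[1,0,0,0.095,0],[1,0,0,0.095,0]]
  ],
  "force": 12
}}

```text
time_s: 3.62
eef_pos: [434.8, -233.2, 146.7]
eef_rot: [[-1.0, 0.015, 0.001], [0.015, 1.0, -0.001], [-0.001, -0.001, -1.0]]
force: [-0.4, -1.6, 1.1]
width: 23.9
grip_force: 12.0
```

Request:
{"op": "jog_arm", "data": {
  "commands": [
    [[1,-0.0005,0,-0.0065,0],[1,-0.0012,0,-0.0133,0],[1,-0.0023,0,-0.0199,0],[1,-0.0036,0,-0.0263,0],[1,-0.0054,0,-0.0328,0],[1,-0.0074,0,-0.0391,0],[1,-0.0098,0,-0.0453,0],[1,-0.0124,0,-0.0514,0],[1,-0.0124,0,-0.0514,0]]
  ]
}}

```text
time_s: 4.37
eef_pos: [447.3, -233.2, 199.0]
eef_rot: [[-1.0, 0.015, -0.0], [0.015, 1.0, -0.001], [0.0, -0.001, -1.0]]
force: [-3.2, -5.3, 0.6]
width: 23.7
grip_force: 12.0
```

```bash
python3 - <<'E'
from h import *
im=get_image("scene")[170:310,130:330]; cv2.imwrite("pics/s2.png",cv2.resize(im,None,fx=4,fy=4,interpolation=cv2.INTER_CUBIC)[:,:,::-1])
for i,t in enumerate(np.arange(.5,1.75,.1)):
    c,s=np.cos(t),np.sin(t);c0,s0=np.cos(.4),np.sin(.4); f=lambda c,s:(-133*c+5*s,133*s+5*c)
    a,b=f(c,s),f(c0,s0); print(round(t,2),round(-(a[0]-b[0])/1e3,4),round(-(a[1]-b[1])/1e3,4))
E
```

```text
0.5 -0.0062 -0.0118
0.6 -0.0136 -0.0228
0.7 -0.0221 -0.0331
0.8 -0.0315 -0.0425
0.9 -0.0418 -0.0509
1.0 -0.0529 -0.0582
1.1 -0.0647 -0.0644
1.2 -0.077 -0.0694
1.3 -0.0898 -0.0731
1.4 -0.1029 -0.0755
1.5 -0.1161 -0.0766
1.6 -0.1294 -0.0764
1.7 -0.1426 -0.0748
```

View pics/s2.png

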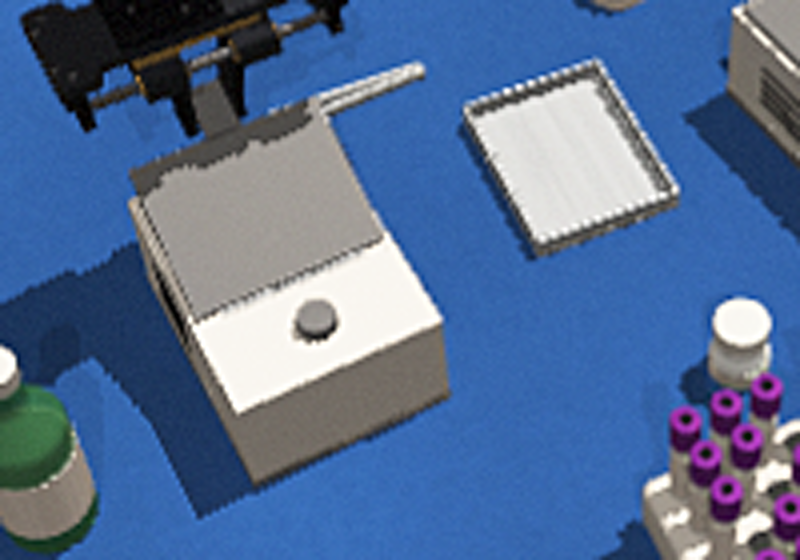

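The flap is lifting: its front edge is raised in the fingers near crop (215,110), and the plug is untouched at (317,318). I'll continue the arc.

Request:
{"op": "jog_arm", "data": {
  "commands": [
    [[1,-0.0062,0,-0.0118,0],[1,-0.0136,0,-0.0228,0],[1,-0.0221,0,-0.0331,0],[1,-0.0315,0,-0.0425,0],[1,-0.0418,0,-0.0509,0],[1,-0.0529,0,-0.0582,0],[1,-0.0647,0,-0.0644,0],[1,-0.077,0,-0.0694,0],[1,-0.0898,0,-0.0731,0],[1,-0.1029,0,-0.0755,0],[1,-0.1161,0,-0.0766,0],[1,-0.1294,0,-0.0764,0],[1,-0.1426,0,-0.0748,0],[1,-0.1426,0,-0.0748,0]]
  ]
}}

```text
time_s: 5.58
eef_pos: [591.0, -235.1, 271.6]
eef_rot: [[-1.0, 0.014, 0.0], [0.014, 1.0, 0.0], [-0.0, 0.0, -1.0]]
force: [-0.4, -5.4, -0.9]
width: 23.9
grip_force: 12.0
```

Request:
{"op": "jog_arm", "data": {
  "commands": [
    [[0.4,0,0,0,0],[0.4,0,0,0,0],[0.4,0,0,0,0],[0.4,0,0,0,0],[0.4,0,0,-0.03,0],[0.4,0,0,-0.06,0],[0.3,0.03,0.001,-0.07,0],[0.3,0.06,0.002,-0.07,0],[0.3,0.1,0.003,-0.06,0],[0.3,0.12,0.003,-0.04,0],[0.3,0.13,0.003,-0.02,0],[0.3,0.13,0.003,0,0],[0.3,0.13,0.003,0,0]]
  ],
  "force": 12
}}

```text
time_s: 6.67
eef_pos: [457.0, -228.8, 269.2]
eef_rot: [[-1.0, 0.015, -0.005], [0.015, 1.0, 0.002], [0.005, 0.002, -1.0]]
force: [-0.8, -0.0, 0.3]
width: 60.6
grip_force: 0.0
```

```bash
python3 - <<'E'
from h import *
s=manip.observe(); c=camera_info("wrist"); im=get_image("wrist"); cv2.imwrite("pics/w3.png",cv2.resize(im[170:420,150:410],None,fx=3,fy=2.4*1)[:,:,::-1] if 0 else im[:,:,::-1])
print(s["time_s"],s["eef_pos"],s["width"])
for p in [(502.7,-233.8,86),(502.7,-220.8,86),(502.7,-246.8,86)]: print(p,proj(c,p),proj(camera_info("top"),p))
t=get_image("top")[165:275,320:420]; cv2.imwrite("pics/t3.png",cv2.resize(np.hstack([t,im[190:300,180:380]]),None,fx=2.6,fy=5,interpolation=cv2.INTER_CUBIC)[:,:,::-1])
E
```

```text
6.6667 [ 456.96555525 -228.81780975  269.23604518] 60.635975843281436
(502.7, -233.8, 86) [273.76830842 252.80693757] [360.72999773 232.99364649]
(502.7, -220.8, 86) [286.37808484 252.61176316] [356.43192509 233.05295258]
(502.7, -246.8, 86) [261.16250339 252.99379118] [365.02324053 232.93397362]
```

View pics/w3.png

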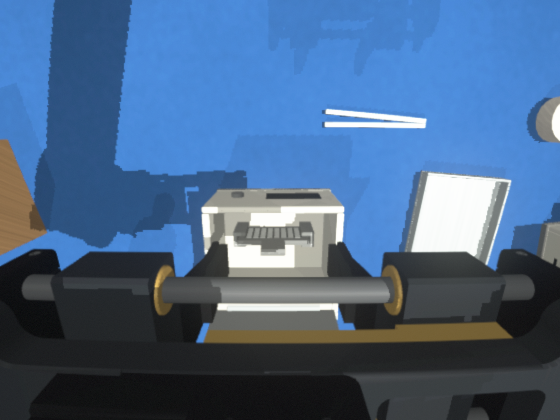

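The flap stays up and the bay is open. The plate is visible around columns 235–313, rows 222–253. I'll look closer at the tongue.

```bash
python3 - <<'E'
import cv2
cv2.imwrite("pics/w3c.png",cv2.resize(cv2.imread("pics/w3.png")[185:270,200:350],None,fx=5,fy=5,interpolation=cv2.INTER_CUBIC))
E
```

```text
(no output)
```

View pics/w3c.png

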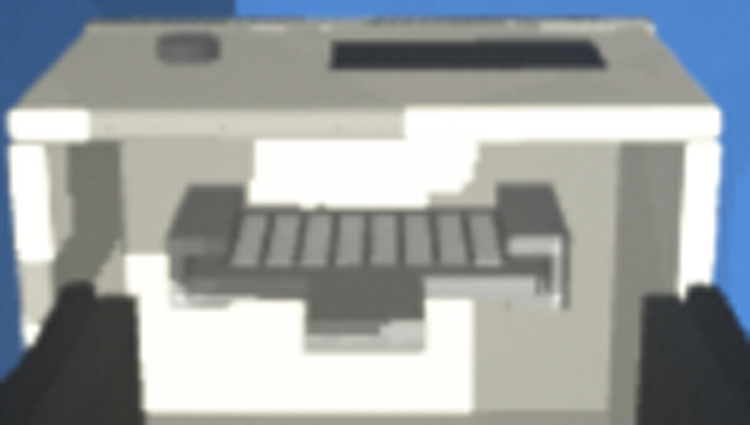

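The tongue top spans px columns 261–285 at rows 249–255. I predicted 261–286 at row 252.8, which agrees within 1 mm. With the fingers along y the tips must stay above the shoulders at z=60, so the final TCP height is about 133.

Request:
{"op": "jog_arm", "data": {
  "commands": [
    [[0.3,-0.025,-0.002,0,0],[0.3,-0.04,-0.004,0.01,0],[0.3,-0.0457,-0.0045,0.03,0],[0.3,-0.0457,-0.0045,0.06,0],[0.3,-0.0457,-0.0045,0.09,0],[0.3,-0.0457,-0.0045,0.109,0],[0.3,-0.0457,-0.0045,0.109,0],[0.3,-0.0457,-0.0045,0.109,0],[0.3,-0.0457,-0.0045,0.109,0]]
  ]
}}

```text
time_s: 7.52
eef_pos: [507.0, -235.3, 165.7]
eef_rot: [[-1.0, 0.014, 0.003], [0.014, 1.0, -0.001], [-0.003, -0.001, -1.0]]
force: [-0.4, -0.2, -0.2]
width: 60.7
grip_force: 0.0
```

Request:
{"op": "jog_arm", "data": {
  "commands": [
    [[0.3,0.004,0.0015,0.01,0],[0.3,0.004,0.0015,0.015,0],[0.3,0.004,0.0015,0.015,0],[0.3,0.004,0.0015,0.015,0],[0.3,0.004,0.0015,0.015,0],[0.3,0.004,0.0015,0.015,0]]
  ]
}}

```text
time_s: 8.02
eef_pos: [501.6, -233.6, 148.8]
eef_rot: [[-1.0, 0.015, 0.001], [0.015, 1.0, -0.0], [-0.001, -0.0, -1.0]]
force: [-0.1, 0.5, 0.8]
width: 60.8
grip_force: 0.0
```

Next I go down the last 15.5 mm, shift 1 mm back and grip.

Request:
{"op": "jog_arm", "data": {
  "commands": [
    [[0.3,-0.001,0,0.006,0],[0.3,-0.001,0,0.011,0],[0.3,-0.001,0,0.014,0],[0.3,-0.001,0,0.0155,0],[0.3,-0.001,0,0.0155,0],[0.3,-0.001,0,0.0155,0],[1,-0.001,0,0.0155,0],[1,-0.001,0,0.0155,0],[1,-0.001,0,0.0155,0],[1,-0.001,0,0.0155,0],[1,-0.001,0,0.0155,0],[1,-0.001,0,0.0155,0],[1,-0.001,0,0.0155,0],[1,-0.001,0,0.0155,0]]
  ],
  "force": 25
}}

```text
time_s: 9.18
eef_pos: [502.4, -233.6, 133.0]
eef_rot: [[-1.0, 0.015, 0.0], [0.015, 1.0, -0.0], [-0.0, -0.0, -1.0]]
force: [-0.1, -0.8, 0.3]
width: 25.3
grip_force: 25.0
```

Request:
{"op": "jog_arm", "data": {
  "commands": [
    [[1,0,0,-0.004,0],[1,0,0,-0.01,0],[1,0,0,-0.018,0],[1,0,0,-0.026,0],[1,0,0,-0.034,0],[1,0,0,-0.042,0],[1,0,0,-0.05,0],[1,0,0,-0.06,0],[1,0,0,-0.075,0],[1,0,0,-0.09,0],[1,0,0,-0.105,0],[1,0,0,-0.12,0],[1,0,0,-0.135,0],[1,0,0,-0.145,0],[1,0,0,-0.15,0],[1,0,0,-0.15,0],[1,0,0,-0.15,0]]
  ]
}}

```text
time_s: 10.6
eef_pos: [502.2, -233.5, 282.7]
eef_rot: [[-1.0, 0.015, -0.0], [0.015, 1.0, 0.0], [0.0, 0.0, -1.0]]
force: [-0.1, -0.6, -0.6]
width: 25.5
grip_force: 25.0
```

Request:
{"op": "jog_arm", "data": {
  "commands": [
    [[1,0,0.005,0,0],[1,0,0.015,0,0],[1,0,0.03,0,0],[1,0,0.047,0,0],[1,0,0.064,0,0],[1,0,0.081,0,0],[1,0,0.098,0,0],[1,0,0.115,0,0],[1,0,0.132,0,0],[1,0,0.149,0,0],[1,0,0.166,0,0],[1,0,0.183,0,0],[1,-0.001,0.2,0,0],[1,-0.001,0.215,0,0],[1,-0.001,0.226,0,0],[1,-0.001,0.232,0,0],[1,-0.001,0.234,0,0],[1,-0.001,0.234,0,0],[1,-0.001,0.234,0,0],[1,-0.001,0.234,0,0]]
  ]
}}

```text
time_s: 12.27
eef_pos: [506.7, -0.6, 282.8]
eef_rot: [[-1.0, 0.016, -0.0], [0.016, 1.0, -0.0], [0.0, -0.0, -1.0]]
force: [-0.5, 0.6, 0.2]
width: 25.5
grip_force: 25.0
```

```bash
python3 - <<'E'
from h import *
s=manip.observe(); print(s["time_s"],s["eef_pos"],s["width"],s["force"],np.abs(s["dq"]).max())
im=get_image("scene")[100:310,130:410]; cv2.imwrite("pics/s5.png",cv2.resize(im,None,fx=2.8,fy=2.8,interpolation=cv2.INTER_CUBIC)[:,:,::-1])
c=camera_info("scene"); print([((proj(c,p)-[130,100])*2.8).round() for p in [(507,0,160),(507,40,160),(507,-40,160)]])
E
```

```text
12.2667 [506.73443001  -0.58416268 282.81249017] 25.50849747117853 [-0.45441452  0.5987798   0.24980906] 0.0026633683154095064
[array([393., 204.]), array([429., 189.]), array([356., 220.])]
```

View pics/s5.png

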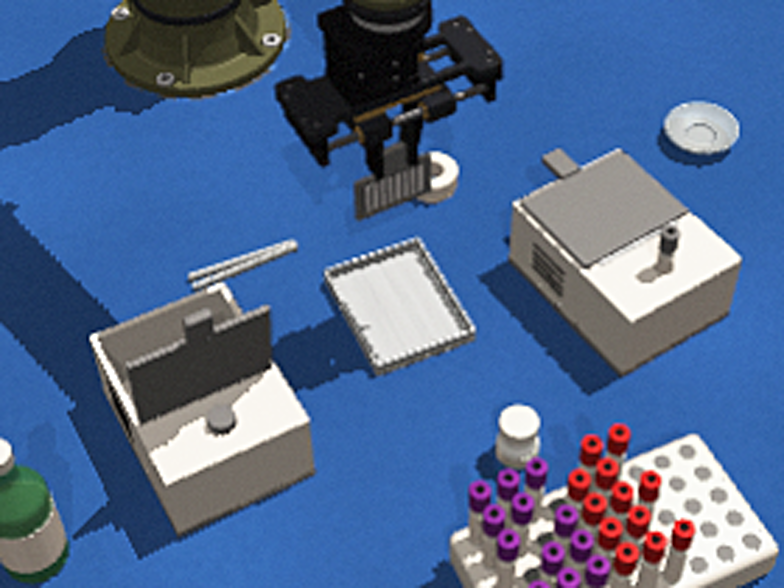

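The plate is held upright, with its lower edge at crop (356,218) to (429,190), as predicted for z=160 over the tray centre. The idle unit's flap is standing open. The plug, the tube, the shut left unit and the other things are undisturbed.

```bash
python3 -c "
from workcell import ticket
print(ticket.job_done())"
```

```text
the job is handed in; nothing more can be done
None
```

The job is handed in at about 12 s of robot time: the right (idle) unit's flap stands open and its filter plate is held upright over the middle of the tray, lower edge about 14 cm above its rim; the left unit stayed shut, and the last picture shows nothing else disturbed.

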